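Close the sample bottle and hold it over the code reader

TASK

The tall square bottle in the rack has been left with its cap loose: while it stands in its socket, turn the cap clockwise until it is fully home. Then lift the bottle out of the rack by its cap, bring it centrally over the window of the code reader and hold it there in the gripper, upright and still, with its base about 5 cm above the window. Finish while still holding it there, and leave everything else where it stands.

Things in the scene. Friction and masses are not known exactly. Their poses are not given: they have to be found in the camera images.
- bottle: tall square white bottle, 0.2 to 0.4 kg, loose, upright in one of the rack's sockets. Body 56 x 56 mm, 86 mm tall, then a sloping shoulder, then the cap from 100 to 132 mm above the base. Origin: centre of the underside; z up, x and y square to its sides. A grey rib on the shoulder at +x shows where the cap's tab points when home. It can turn about 0.06 rad in its socket
- cap (a joint): how far the tall bottle's cap is unscrewed, rad: 0 = fully home against a stop, positive = unscrewed (anticlockwise from above), at most 1.5; starts at 0.7 to 1.2. Turning it takes about 0.06 N m. The cap does not rise or fall as it turns, cannot come off, and carries the bottle's weight at any angle
- cap_top (a point): centre of the flat top of the tall bottle's cap. The cap is a ribbed grey cylinder, 46 mm diameter, 32 mm high, on the bottle's z axis; a tab 7 mm wide sticks out 10 mm from its side within the lowest 7 mm, so grip the upper 22 mm. x axis of this point: direction of the tab
- rack: fixed grey rack on the table, 90 (x) x 330 (y) x 35 mm, with three square sockets at y = -110, 0 and +110 mm, each 59 mm wide and 28 mm deep (floor 7 mm above the table). Origin: centre of the underside
- reader: fixed white code reader, flat box of 150 x 150 mm and 45 mm height, with a square glass window in the middle of its top. Origin: centre of the underside
- window (a point): centre of the reader's window, on the reader's top face, 45 mm above the table; z up
- round_bottle: round white bottle in another socket of the rack, 54 mm diameter, 102 mm tall with its cap; stays where it is. Origin: centre of the underside
- square_jar: low square white jar in another socket of the rack, 56 x 56 mm, 73 mm tall with its cap; stays where it is. Origin: centre of the underside
- squeeze_bottle: white squeeze bottle with a thin upright dropper, 60 mm diameter, 205 mm tall, behind the reader; stays where it is. Origin: centre of the underside
- beaker: clear plastic beaker, 80 mm diameter, 90 mm tall, behind the rack; stays where it is. Origin: centre of the underside
- spoon: steel weighing spoon, 190 mm long, lying crosswise beyond the rack and reader; stays where it is
- dish: small white dish, 80 mm diameter, 22 mm tall, on the robot's right near its base; stays where it is. Origin: centre of the underside
Things that resemble listed ones, but are neither listed nor needed, are in the scene too. Leave any turquoise look-alike of the bottle alone. There is more than one size of the reader; the one meant has the size given above.

How it is judged:
By the outcome, as a careful person would: the job done as asked, in the order asked, and still so for the second after the job is handed in, while the arm keeps its last pose, push and grip.
It also fails if it takes over 45 s, if anything falls off the work surface, if the arm or the gripper's body presses on something with over 40 N, if the wrist force passes 120 N, or if a joint passes its speed limit or range.

ROBOT

A 6-joint arm with a two-finger parallel gripper is mounted at the origin on the work surface. World frame = base frame: x ahead of the robot, y to its left, z up, the work surface at z = 0. Lengths are in m, angles in rad, forces in N, time in s.
With the tool pointing down it reaches from about 0.15 to 0.775 m from the base axis. Payload 6.1 kg.
Tool frame: the origin (TCP) lies at the very end of the fingers, on their centre line; the grasp point (between the pads) lies 19 mm behind it (env.hold_point_z is the distance from the TCP to the grasp point, in m); z points along the fingers, y is the line along which they close (so a half turn about z gives the same grasp; the last joint's range is limited). The gripper opens to 85 mm and grips with 20 to 120 N. Pads are 22 mm wide; open, the fingers measure 114 mm over their backs; the gripper's body (76 mm by 85 mm) begins 54 mm behind the grasp point. The pads swing forward as they close: fully open they stand 13 mm farther back than shut.
Start: joints at [0, 0.126, -0.04, 1.405, 0, 1.571], TCP at [0.525, -0, 0.231] pointing down, gripper open.
Joint ranges: [-2.72, 2.72], [-0.95, 1.95], [-1.27, 1.35], [-1.78, 2.02], [-1.46, 1.47], [-3.14, 3.14]. Speed limits (rad/s): [2.39, 2.39, 3.01, 3.14, 3.14, 3.14].

INTERFACE

Orientations are given as [roll, pitch, yaw] about the fixed x, y, z axes, in that order (R = Rz(yaw) Ry(pitch) Rx(roll)).
In Python, from station import env gives the robot as it stands.
- The arm moves only by the tool arm_command, never from a script. Its argument "motion" is one flat list of numbers, 5 for each row, row after row: the opening, from -1 (shut) to 1 (fully open), then the shift along the tool's x, y, z normalised to -1 to 1, where 1 is 30 cm, then the turn about the tool's z normalised to -1 to 1, where 1 is 90 degrees. A call has 1 to 20 rows; each row is the pose to reach, as a shift and turn from the pose commanded when the call began, along the tool's axes at that moment; what a row does not reach only later rows make up. A row lasts 1/8 s, in which the tool goes at most 62.5 mm and 10.7 degrees, less where a joint would pass 70% of its speed; a pose out of reach is approached as far as the arm can. A call with a number of a shift or a turn outside -1 to 1 is refused whole. A call with a gripper value outside its range is refused whole. The fingers move at their own pace and stop on an object; the grip force is fixed at half the most. Time passes only in rows, so rows that repeat a pose let the fingers close. It gives the time, the measured TCP pose, the force, the opening and the grip force at its end, in the units of the state.
- env.sense(): the state, without advancing time (a new reading comes with each control period).
- env.grab_frame(name): name is "scene" or "side" or "wrist"; returns the picture (384x512x3 uint8, red, green, blue); there is no depth.
- env.calibration(name): a dict with "fx", "fy", "cx", "cy" (pixels), "extrinsics" (4x4, takes a point from camera to world coordinates); the wrist camera has in their place "tool_from_camera" (4x4, takes a point from camera to tool coordinates, whose origin is the TCP and whose axes are the flange's). Camera axes: x right, y down, z forward; pixel columns grow to the right and rows downward; lengths in m; the calibration is good to about 2 mm. A picture is of the moment at which its call begins: read the wrist's pose just before it. calibration takes no time and is no camera call.
- env.job_done(): hands the job in; it is judged then, once.
Trained networks look in the newest picture that a camera, given by its name, has taken for a name from the list of things; names that differ only in an ending like _2 or _b are one class to them, and where a whole thing is asked for, a point or a joint stands for the part that bears it (a point fixed in the world has none). Each returns a list of dicts, best first, with "p" (0 to 1); they miss things now and then, are a little off and sometimes report something else, mostly with a low value. They report only what shows in the picture. A call takes as long as a camera call. They do not tell look-alikes from the thing itself.
- env.silhouettes(camera, target): "region" (384x512 bool, what is visible of it) and "position" ([column, row] in pixels, amid what is visible of it).
- env.spot_point(camera, target): "position" ([column, row] in pixels: a listed point, or the origin of a listed thing).
The state is a dict: "time_s": time; "joints": joint angles; "dq": joint speeds; "joint_efforts": joint torques, N m; "ee_pos": TCP position; "tool_rot": TCP orientation; "contact_force": force on the tool from outside, world axes, zero at the start; "torque": the same for the moment, N m; "grip_width": finger opening in m; "grip_force": force on a finger pad.
Only numpy, scipy, OpenCV 4.12 (cv2) and the standard library are available. Lean on these libraries where they do the work, as an engineer would, in place of code of your own. Each camera call takes 0.05 s, during which the arm holds its last target. There are 200 camera calls.

## Working session

There is one attempt and no reset: what is moved stays moved. The work goes in short steps, Python scripts to look and compute and a tool call to move; the robot and the scene stay as the last step left them, time stands still between calls to the robot, and variables do not carry over. Pictures are saved under pics/ and viewed, at most 10 in all, crops included, and the job is handed in when it is done.

Besides the shell and the picture viewer there is one more tool, called as name(argument=value, ...) on one line, values as JSON. arm_command: Moves the arm, as the interface text tells. Its arguments: {"type":"object","properties":{"motion":{"type":"array"}},"required":["motion"]}

```bash
mkdir -p pics; cat > h.py <<'E'
import numpy as np, cv2
from station import env
from scipy.spatial.transform import Rotation as R
def T(s):
    M=np.eye(4); M[:3,:3]=R.from_euler('xyz',s['tool_rot']).as_matrix(); M[:3,3]=s['ee_pos']; return M
def cam(name,s=None):
    c=env.calibration(name)
    E=np.array(c['extrinsics']) if 'extrinsics' in c else T(s)@np.array(c['tool_from_camera'])
    return c,E
def ray(c,E,p):
    d=E[:3,:3]@np.array([(p[0]-c['cx'])/c['fx'],(p[1]-c['cy'])/c['fy'],1]); return E[:3,3],d/np.linalg.norm(d)
def atz(c,E,p,z):
    o,d=ray(c,E,p); return o+d*(z-o[2])/d[2]
def proj(c,E,X):
    x=np.linalg.inv(E)@np.append(X,1); return np.array([c['fx']*x[0]/x[2]+c['cx'],c['fy']*x[1]/x[2]+c['cy']])
def tri(rs):
    A=np.zeros((3,3));b=np.zeros(3)
    for o,d in rs:
        P=np.eye(3)-np.outer(d,d);A+=P;b+=P@o
    X=np.linalg.solve(A,b); return X,[round(float(np.linalg.norm(np.cross(X-o,d))),4) for o,d in rs]
E
cat > a.py <<'E'
from h import *
s=env.sense(); print(s)
ims=[]
for n in ['scene','side','wrist']:
    im=env.grab_frame(n); cv2.imwrite(f'pics/{n}0.png',im[...,::-1])
    c,E=cam(n,s)
    print(n,E[:3,3].round(3))
    for t in ['cap_top','window','bottle','rack','reader','round_bottle','square_jar']:
        for r in env.spot_point(n,t)[:3]: 
            z={'cap_top':.139,'window':.045,'bottle':.007,'round_bottle':.007,'square_jar':.007}.get(t,0)
            print(' ',t,round(r['p'],2),np.round(r['position'],1),atz(c,E,r['position'],z).round(3))
    ims.append(im)
a=cv2.resize(np.vstack([np.hstack(ims[:2])]),(800,300)); 
E
python3 a.py
```

```text
{'time_s': 0.0, 'joints': array([ 1.13710431e-05,  1.26415551e-01, -4.05938739e-02,  1.40538004e+00,
       -1.46725885e-06,  1.57079534e+00]), 'dq': array([-0.00023724,  0.00160221,  0.00057943,  0.00120668, -0.0016593 ,
       -0.00051596]), 'joint_efforts': array([-1.88969068e-03, -4.35916471e+01,  3.52923596e+01,  1.73015334e-02,
       -7.00984879e-05, -2.14169546e-05]), 'ee_pos': array([5.24609991e-01, 5.53178782e-06, 2.30516276e-01]), 'tool_rot': array([-3.13999951e+00,  1.46568975e-06,  1.57080868e+00]), 'contact_force': array([-0.23394316, -0.07804678, -0.0251128 ]), 'torque': array([-0.00796254, -0.01992225, -0.02772047]), 'grip_force': 0.0, 'grip_width': 0.0854991615054578}
scene [ 1.105 -0.803  0.924]
  cap_top 0.63 [328.4 132.2] [0.523 0.312 0.139]
  window 0.85 [197.9 241.3] [ 0.482 -0.251  0.045]
  window 0.56 [124.1 280.8] [ 0.44  -0.463  0.045]
  bottle 0.87 [328.8 162.8] [0.532 0.334 0.007]
  bottle 0.8 [285.2 161.4] [0.413 0.24  0.007]
  bottle 0.16 [310.2 176. ] [0.525 0.229 0.007]
  rack 0.61 [310.  184.4] [0.545 0.2   0.   ]
  reader 0.9 [126.8 287.8] [ 0.429 -0
[... 373 characters left out ...]
 [ 0.417 -0.456  0.045]
  window 0.16 [192.8 158.3] [0.516 0.265 0.045]
  bottle 0.66 [156.7 183.4] [0.391 0.26  0.007]
  bottle 0.65 [191.3 160.3] [0.531 0.311 0.007]
  rack 0.61 [211.5 171.9] [0.556 0.228 0.   ]
  rack 0.32 [285.6 281.6] [ 0.48  -0.243  0.   ]
  reader 0.88 [287.5 282.6] [ 0.482 -0.248 -0.   ]
  reader 0.56 [329.8 366.8] [ 0.424 -0.452  0.   ]
  round_bottle 0.89 [210.4 175.7] [0.539 0.204 0.007]
  square_jar 0.73 [228.6 192.3] [0.542 0.103 0.007]
  square_jar 0.62 [211.1 172.7] [0.549 0.216 0.007]
wrist [0.525 0.067 0.373]
  cap_top 0.48 [397.9 150.7] [0.642 0.037 0.139]
  reader 0.74 [228.4 324.1] [ 0.481 -0.255  0.   ]
  square_jar 0.66 [276.   86.9] [0.549 0.098 0.007]
```

View pics/scene0.png

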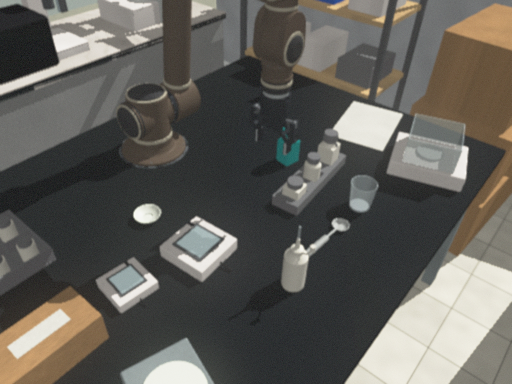

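View pics/side0.png

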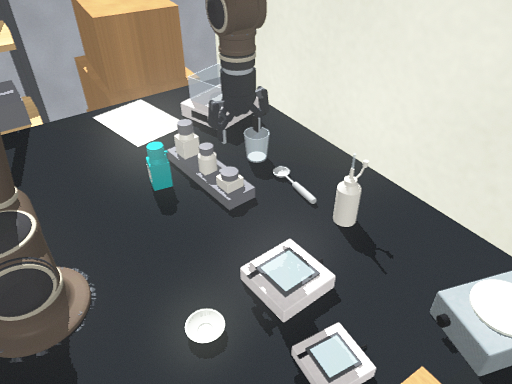

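```bash
cat > b.py <<'E'
from h import *
def P(n,p): c,E=cam(n); return ray(c,E,p)
print('bottle cap',tri([P('scene',[328.4,132.2]),P('side',[184.8,121.9])]))
print('window A',tri([P('scene',[197.9,241.3]),P('side',[286.6,271])]))
print('window B',tri([P('scene',[124.1,280.8]),P('side',[331.3,357.1])]))
for n in ['scene','side']:
    c,E=cam(n); env.grab_frame(n)
    for r in env.silhouettes(n,'reader')[:2]:
        m=r['region'].astype(np.uint8); k=max(cv2.findContours(m,0,2)[0],key=cv2.contourArea)
        q=cv2.approxPolyDP(cv2.convexHull(k),4,True)[:,0]
        print(n,round(r['p'],2),[(tuple(x.tolist()),atz(c,E,x,.045)[:2].round(3).tolist()) for x in q])
E
python3 b.py
```

```text
bottle cap (array([0.5249082 , 0.30923567, 0.14361591]), [0.0023, 0.0023])
window A (array([ 0.47806867, -0.24718631,  0.04005297]), [0.0004, 0.0004])
window B (array([ 0.42533194, -0.4525391 ,  0.0271904 ]), [0.0033, 0.0033])
scene 0.75 [((196, 216), [0.408, -0.184]), ((236, 240), [0.556, -0.18]), ((229, 268), [0.607, -0.264]), ((203, 279), [0.582, -0.332]), ((160, 252), [0.434, -0.343]), ((161, 245), [0.418, -0.325])]
scene 0.7 [((134, 258), [0.4, -0.4]), ((158, 286), [0.514, -0.419]), ((120, 310), [0.5, -0.522]), ((97, 279), [0.385, -0.503])]
side 0.91 [((289, 239), [0.541, -0.175]), ((320, 259), [0.558, -0.265]), ((334, 282), [0.539, -0.331]), ((282, 321), [0.39, -0.346]), ((241, 279), [0.382, -0.212]), ((240, 270), [0.394, -0.19])]
side 0.74 [((375, 369), [0.465, -0.516]), ((363, 383), [0.429, -0.522]), ((309, 383), [0.354, -0.47]), ((291, 349), [0.368, -0.402]), ((338, 323), [0.476, -0.41])]
```

The white tall bottle (cap at scene (330,135), side (185,127)) stands in the far rack socket at about (0.525, 0.31). Its cap top triangulates to z 0.144 m, against 0.139 from the text. The turquoise look-alike stands outside the rack. The larger reader, about 148 mm across (scene (198,245), side (287,275)), is the one meant. I'll move over for wrist views.

arm_command(motion=[1, 0.08, 0, -0.05, 0, 1, 0.2, 0, -0.1, 0, 1, 0.34, 0, -0.15, 0, 1, 0.48, 0, -0.17, 0, 1, 0.6, 0, -0.17, 0, 1, 0.7, 0, -0.17, 0, 1, 0.77, 0, -0.17, 0, 1, 0.8, 0, -0.17, 0, 1, 0.8, 0, -0.17, 0, 1, 0.8, 0, -0.17, 0])

```text
time_s: 2.65
ee_pos: [0.5251, 0.2392, 0.2824]
tool_rot: [3.142, 0.0, 1.57]
contact_force: [0.6, 0.0, 0.2]
grip_width: 0.0855
grip_force: 0.0
```

```bash
cat > w.py <<'E'
from h import *
import sys,json
tag=sys.argv[1]
s=env.sense(); im=env.grab_frame('wrist'); cv2.imwrite(f'pics/w{tag}.png',im[...,::-1])
c,E=cam('wrist',s); np.savez(f'w{tag}.npz',E=E,im=im,K=[c['fx'],c['fy'],c['cx'],c['cy']])
print(s['time_s'],s['ee_pos'].round(4),s['tool_rot'].round(3),s['joints'].round(2),'cam',E[:3,3].round(3),'look',E[:3,2].round(2))
for t,z in [('cap_top',.139),('bottle',.007),('rack',0),('round_bottle',.007),('square_jar',.007),('window',.045)]:
    for r in env.spot_point('wrist',t)[:3]: print(t,round(r['p'],2),np.round(r['position'],1).tolist(),atz(c,E,r['position'],z).round(4).tolist())
for r in env.silhouettes('wrist','cap_top')[:2]:
    e=cv2.boundingRect(r['region'].astype(np.uint8)); print('capmask',round(r['p'],2),r['position'],e,r['region'].sum())
E
python3 w.py 1
```

```text
2.65 [0.5251 0.2392 0.2824] [3.142 0.    1.57 ] [ 0.43  0.23  0.2   1.54 -0.    2.  ] cam [0.525 0.307 0.425] look [ 0.   -0.27 -0.96]
cap_top 0.73 [257.8, 101.2] [0.5274, 0.3172, 0.139]
cap_top 0.61 [139.8, 161.4] [0.4069, 0.2588, 0.139]
cap_top 0.32 [269.5, 248.9] [0.5405, 0.1602, 0.139]
bottle 0.82 [175.9, 145.2] [0.408, 0.2606, 0.007]
bottle 0.81 [258.2, 107.1] [0.5289, 0.3141, 0.007]
rack 0.75 [265.9, 179.0] [0.541, 0.2078, 0.0]
round_bottle 0.65 [267.2, 180.8] [0.5427, 0.2067, 0.007]
square_jar 0.75 [270.9, 245.8] [0.5498, 0.098, 0.007]
square_jar 0.27 [379.8, 175.2] [0.7131, 0.2151, 0.007]
capmask 0.93 [144.4, 162.7] (121, 138, 59, 46) 1876
capmask 0.88 [261.1, 100.6] (235, 71, 48, 56) 1940
```

arm_command(motion=[1, 0.03, 0, 0, 0, 1, 0.09, 0, 0, 0, 1, 0.14, 0, 0, 0, 1, 0.17, 0, 0, 0, 1, 0.17, 0, 0, 0, 1, 0.17, 0, 0, 0])

```text
time_s: 3.8
ee_pos: [0.525, 0.2909, 0.2823]
tool_rot: [-3.142, 0.0, 1.571]
contact_force: [-0.2, -0.6, 0.6]
grip_width: 0.0855
grip_force: 0.0
```

```bash
python3 w.py 2
```

```text
3.8 [0.525  0.2909 0.2823] [-3.142  0.     1.571] [ 0.51  0.28  0.26  1.55 -0.    2.08] cam [0.525 0.358 0.424] look [ 0.   -0.27 -0.96]
cap_top 0.57 [146.5, 208.9] [0.4083, 0.2592, 0.139]
bottle 0.85 [179.3, 179.3] [0.4091, 0.2609, 0.007]
bottle 0.63 [259.4, 142.2] [0.5306, 0.3166, 0.007]
rack 0.72 [263.6, 211.7] [0.5377, 0.2061, 0.0]
round_bottle 0.91 [265.0, 213.2] [0.5397, 0.2061, 0.007]
square_jar 0.7 [268.7, 276.4] [0.5469, 0.0934, 0.007]
capmask 0.93 [260.8, 152.6] (236, 123, 46, 55) 1693
```

View pics/w1.png

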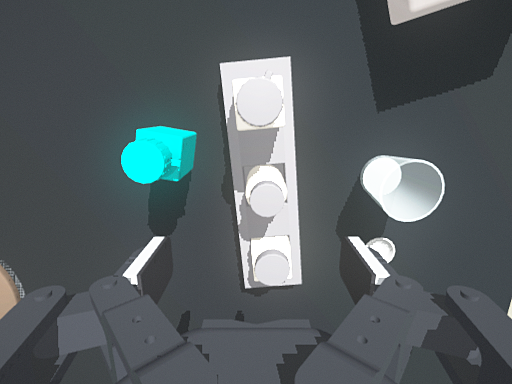

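View pics/w2.png

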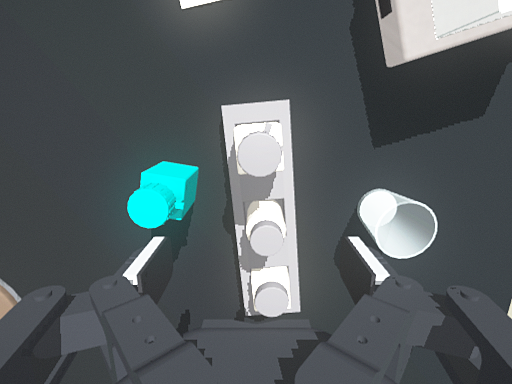

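Both wrist views show the bottle's cap (w1 at (260,101), w2 at (260,153)) in the end socket. The round bottle and jar are in the other two sockets and the turquoise bottle is to the left. Something, the tab or rib, sticks out at the upper edge at w1 (267,75). I'll enlarge it.

```bash
python3 - <<'E'
from h import *
o=[]
for t,(x,y) in [('1',(260,100)),('2',(260,150))]:
    d=np.load(f'w{t}.npz'); g=d['im'][y-36:y+36,x-36:x+36]
    f=g.astype(float); f=255*((f-90)/165).clip(0,1)**1.8
    o.append(cv2.resize(f.astype(np.uint8),(390,390),interpolation=cv2.INTER_CUBIC))
cv2.imwrite('pics/crop1.png',np.hstack(o)[...,::-1])
rs=[];K=None
for t,p in [('1',(259.8,101)),('2',(259.8,153))]:
    d=np.load(f'w{t}.npz');c=dict(zip(['fx','fy','cx','cy'],d['K']));rs.append(ray(c,d['E'],p)); print(atz(c,d['E'],p,.139))
for n,p in [('scene',[328.4,132.2]),('side',[184.8,121.9])]: rs.append(ray(*cam(n),p))
print(tri(rs[:2]),tri(rs))
E
```

```text
[0.5292858  0.31736908 0.139     ]
[0.5292507  0.31895521 0.139     ]
(array([0.52940038, 0.31770832, 0.12996759]), [0.0, 0.0]) (array([0.52718042, 0.31678224, 0.139627  ]), [0.0022, 0.003, 0.0061, 0.0021])
```

View pics/crop1.png

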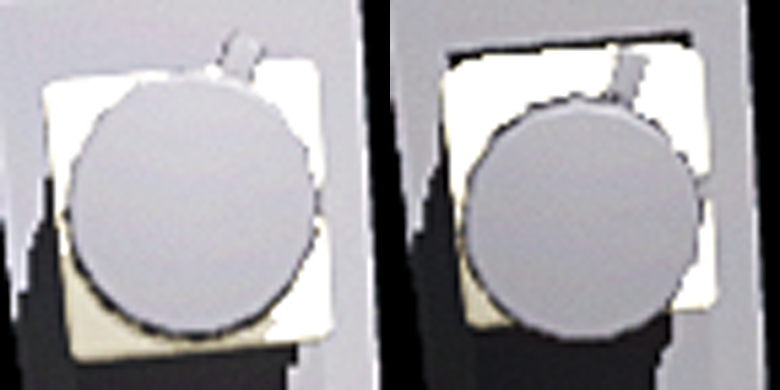

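```bash
python3 - <<'E'
from h import *
C=np.array([.5293,.3180])
for t,p,off in [('2',(630,70),(-390)),('1',(243,50),0)]:
    d=np.load(f'w{t}.npz');c=dict(zip(['fx','fy','cx','cy'],d['K']))
    q=(224+(p[0]+off)/5.417,(114 if t=='2' else 64)+p[1]/5.417)
    X=atz(c,d['E'],q,.114)[:2]; v=X-C; print('tab',X.round(4),np.linalg.norm(v).round(4),np.arctan2(v[1],v[0]).round(3))
    # body shoulder-edge corners and rib
    for r in ([(450,60),(700,45),(712,305)] if t=='2' else [(45,80),(318,60),(330,340),(72,358)]):
        print(' corner',atz(c,d['E'],(224+(r[0]+off)/5.417,(114 if t=='2' else 64)+r[1]/5.417),.093)[:2].round(4))
    if t=='2':
        X=atz(c,d['E'],(224+(705-390)/5.417,114+190/5.417),.10)[:2]-C; print('rib',X.round(4),np.arctan2(X[1],X[0]))
im=np.load('w1.npz')
E
```

```text
tab [0.5387 0.3435] 0.0272 1.219
 corner [0.5015 0.3446]
 corner [0.5543 0.3476]
 corner [0.5583 0.2919]
rib [0.0261 0.0001] 0.0022464961510058816
tab [0.5388 0.3454] 0.029 1.235
 corner [0.4997 0.3424]
 corner [0.5549 0.3461]
 corner [0.5588 0.2909]
 corner [0.5041 0.2873]
```

The tab points at about 1.23 rad in the world and the rib at about 0.07 rad. So the cap is about 1.15 rad unscrewed, centred at (0.5294, 0.317). I'll pre-turn −27°, which keeps the fingers clear of the tab and leaves joint-6 range for the clockwise turn, and come down to a check height.

arm_command(motion=[1, 0.03, 0.005, 0.05, -0.05, 1, 0.06, 0.01, 0.12, -0.12, 1, 0.085, 0.015, 0.2, -0.2, 1, 0.087, 0.015, 0.25, -0.27, 1, 0.087, 0.015, 0.27, -0.3, 1, 0.087, 0.015, 0.27, -0.3, 1, 0.087, 0.015, 0.27, -0.3])

```text
time_s: 5.08
ee_pos: [0.5297, 0.3171, 0.2017]
tool_rot: [3.141, -0.0, 2.041]
contact_force: [0.2, 0.6, 0.7]
grip_width: 0.0854
grip_force: 0.0
```

```bash
python3 w.py 3; python3 - <<'E'
from h import *
d=np.load('w3.npz');g=d['im'];cv2.imwrite('pics/w3c.png',cv2.resize(g[:, 100:412],(624,600))[...,::-1] if 0 else g[...,::-1])
c=dict(zip(['fx','fy','cx','cy'],d['K']))
for r in env.silhouettes('wrist','cap_top')[:1]:
    k=max(cv2.findContours(r['region'].astype(np.uint8),0,2)[0],key=cv2.contourArea); print(cv2.minEnclosingCircle(k),cv2.fitEllipse(k))
print('expected cap top px',proj(c,d['E'],[.5294,.317,.139]), 'edges',[proj(c,d['E'],np.array([.5294,.317,.139])+.023*np.array([np.cos(a),np.sin(a),0])).round(1).tolist() for a in np.arange(4)*np.pi/2])
E
```

```text
5.075 [0.5297 0.3171 0.2017] [ 3.141 -0.     2.041] [0.54 0.3  0.12 1.38 0.   1.64] cam [0.499 0.377 0.344] look [ 0.12 -0.24 -0.96]
cap_top 0.96 [254.4, 202.1] [0.5276, 0.318, 0.139]
cap_top 0.82 [79.8, 201.3] [0.4087, 0.2584, 0.139]
bottle 0.87 [143.4, 169.0] [0.4071, 0.2567, 0.007]
bottle 0.71 [255.9, 170.0] [0.5294, 0.3174, 0.007]
rack 0.63 [220.5, 245.5] [0.5343, 0.2031, 0.0]
round_bottle 0.68 [226.1, 247.9] [0.5416, 0.2068, 0.007]
square_jar 0.62 [198.7, 313.5] [0.5506, 0.097, 0.007]
capmask 0.95 [256.2, 197.9] (225, 166, 61, 65) 3016
capmask 0.74 [89.9, 197.8] (53, 164, 81, 62) 3594
((258.5, 195.0), 36.70500183105469) ((255.72206115722656, 197.73822021484375), (57.86476516723633, 67.80342864990234), 28.27299690246582)
expected cap top px [255.91639197 204.24832715] edges [[282.4, 217.0], [269.9, 178.1], [228.7, 191.1], [242.6, 229.1]]
```

View pics/w3.png

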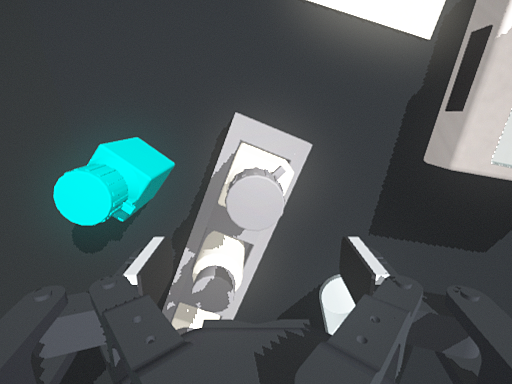

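The cap is at (256,201), centred between the fingers. The tab at (285,172) is well off the finger line. The cap is within about 2 mm of the estimate, so I'll descend and grip.

arm_command(motion=[1, 0.005, 0, 0.05, 0, 1, 0.005, 0, 0.12, 0, 1, 0.005, 0, 0.19, 0, 1, 0.005, 0, 0.25, 0, 1, 0.005, 0, 0.285, 0, 1, 0.005, 0, 0.299, 0, 1, 0.005, 0, 0.299, 0, 1, 0.005, 0, 0.299, 0])

```text
time_s: 6.52
ee_pos: [0.5292, 0.3186, 0.1123]
tool_rot: [3.14, -0.0, 2.042]
contact_force: [-0.9, 0.5, -0.4]
grip_width: 0.0853
grip_force: 0.0
```

arm_command(motion=[0, 0, 0, 0, 0, -0.3, 0, 0, 0, 0, -1, 0, 0, 0, 0, -1, 0, 0, 0, 0, -1, 0, 0, 0, 0, -1, 0, 0, 0, 0, -1, 0, 0, 0, 0, -1, 0, 0, 0, 0])

```text
time_s: 7.52
ee_pos: [0.5289, 0.3185, 0.1122]
tool_rot: [3.141, -0.0, 2.042]
contact_force: [-1.1, -1.2, 5.3]
grip_width: 0.0445
grip_force: 61.4
```

```bash
python3 - <<'E'
from h import *
s=env.sense();print({k:np.round(v,3) for k,v in s.items() if k!='joint_efforts'})
E
```

```text
{'time_s': np.float64(7.525), 'joints': array([ 0.542,  0.322, -0.054,  1.194, -0.   ,  1.642]), 'dq': array([-0.   , -0.001, -0.   , -0.003,  0.001,  0.002]), 'ee_pos': array([0.529, 0.318, 0.112]), 'tool_rot': array([ 3.141, -0.   ,  2.042]), 'contact_force': array([-1.094, -1.213,  5.312]), 'torque': array([-0.223,  0.356, -0.043]), 'grip_force': np.float64(61.429), 'grip_width': np.float64(0.045)}
```

Gripped (44.5 mm, 61 N). Now I'll turn clockwise, first about 55°.

arm_command(motion=[-1, 0, 0, 0, 0.03, -1, 0, 0, 0, 0.08, -1, 0, 0, 0, 0.13, -1, 0, 0, 0, 0.18, -1, 0, 0, 0, 0.23, -1, 0, 0, 0, 0.28, -1, 0, 0, 0, 0.33, -1, 0, 0, 0, 0.38, -1, 0, 0, 0, 0.43, -1, 0, 0, 0, 0.48, -1, 0, 0, 0, 0.53, -1, 0, 0, 0, 0.58, -1, 0, 0, 0, 0.61, -1, 0, 0, 0, 0.61, -1, 0, 0, 0, 0.61])

```text
time_s: 9.4
ee_pos: [0.5291, 0.3187, 0.1121]
tool_rot: [3.141, -0.001, 1.085]
contact_force: [-1.2, 0.2, 5.5]
grip_width: 0.0446
grip_force: 61.3
```

```bash
cat > s.py <<'E'
from h import *
s=env.sense();print({k:np.round(v,3).tolist() for k,v in s.items() if k not in('dq',)})
E
python3 s.py
```

```text
{'time_s': 9.4, 'joints': [0.542, 0.322, -0.054, 1.193, 0.0, 2.599], 'joint_efforts': [-0.375, -52.138, 32.545, -0.271, -0.092, -0.053], 'ee_pos': [0.529, 0.319, 0.112], 'tool_rot': [3.141, -0.001, 1.085], 'contact_force': [-1.199, 0.214, 5.515], 'torque': [-0.035, 0.104, -0.022], 'grip_force': 61.326, 'grip_width': 0.045}
```

arm_command(motion=[-1, 0, 0, 0, 0.03, -1, 0, 0, 0, 0.06, -1, 0, 0, 0, 0.09, -1, 0, 0, 0, 0.12, -1, 0, 0, 0, 0.12, -1, 0, 0, 0, 0.12])

```text
time_s: 10.15
ee_pos: [0.5292, 0.3187, 0.1121]
tool_rot: [3.141, -0.001, 0.896]
contact_force: [-0.8, 1.0, 6.3]
grip_width: 0.0446
grip_force: 61.3
```

```bash
python3 s.py
```

```text
{'time_s': 10.15, 'joints': [0.542, 0.322, -0.054, 1.193, 0.0, 2.787], 'joint_efforts': [-0.328, -52.159, 32.556, -0.277, -0.045, -0.051], 'ee_pos': [0.529, 0.319, 0.112], 'tool_rot': [3.141, -0.001, 0.896], 'contact_force': [-0.772, 1.046, 6.253], 'torque': [-0.017, 0.127, -0.057], 'grip_force': 61.318, 'grip_width': 0.045}
```

arm_command(motion=[-1, 0, 0, 0, 0.02, -1, 0, 0, 0, 0.03, -1, 0, 0, 0, 0.03])

```text
time_s: 10.52
ee_pos: [0.5291, 0.3187, 0.1121]
tool_rot: [3.141, -0.001, 0.85]
contact_force: [-1.3, -0.4, 5.4]
grip_width: 0.0445
grip_force: 61.3
```

```bash
python3 s.py; python3 w.py 4 | grep -i cap; python3 - <<'E'
from h import *
g=np.load('w4.npz')['im'][130:260,190:320]
f=255*((g.astype(float)-40)/215).clip(0,1)**1.5
cv2.imwrite('pics/crop4.png',cv2.resize(f.astype(np.uint8),(585,585),interpolation=cv2.INTER_CUBIC)[...,::-1])
E
```

```text
{'time_s': 10.525, 'joints': [0.542, 0.322, -0.054, 1.193, -0.0, 2.834], 'joint_efforts': [-0.538, -52.16, 32.583, -0.3, 0.009, 0.3], 'ee_pos': [0.529, 0.319, 0.112], 'tool_rot': [3.141, -0.001, 0.85], 'contact_force': [-1.317, -0.373, 5.364], 'torque': [-0.073, 0.103, 0.226], 'grip_force': 61.34, 'grip_width': 0.045}
cap_top 0.66 [260.7, 266.5] [0.5313, 0.3165, 0.139]
capmask 0.57 [256.7, 256.1] (208, 198, 96, 111) 8415
```

View pics/crop4.png

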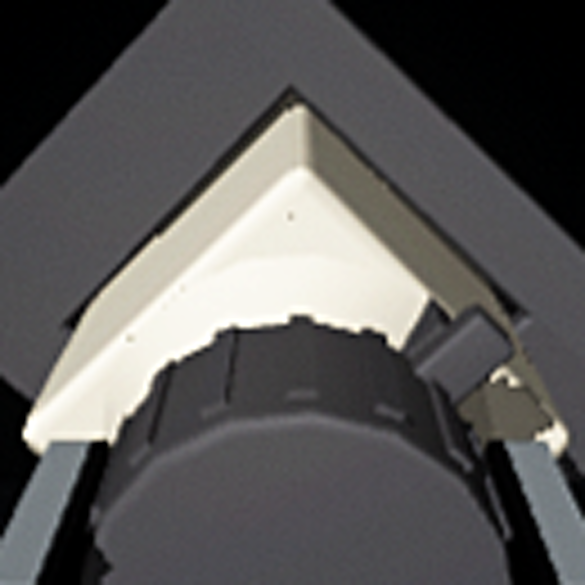

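The torque about the tool axis jumped from about −0.05 to 0.23–0.3 N m, and the tab (470,350) now lies over the rib (425,325). I'll push slightly more to confirm the stop.

arm_command(motion=[-1, 0, 0, 0, 0.01, -1, 0, 0, 0, 0.02, -1, 0, 0, 0, 0.02, -1, 0, 0, 0, 0.02])

```text
time_s: 11.42
ee_pos: [0.5287, 0.3182, 0.1121]
tool_rot: [3.141, 0.0, 0.819]
contact_force: [-2.9, -1.4, 6.9]
grip_width: 0.0442
grip_force: 61.5
```

```bash
python3 s.py
```

```text
{'time_s': 11.425, 'joints': [0.542, 0.322, -0.055, 1.194, -0.001, 2.865], 'joint_efforts': [-0.361, -51.434, 33.052, -1.145, 0.237, 0.597], 'ee_pos': [0.529, 0.318, 0.112], 'tool_rot': [3.141, 0.0, 0.819], 'contact_force': [-2.879, -1.424, 6.94], 'torque': [-0.405, 0.287, 0.608], 'grip_force': 61.472, 'grip_width': 0.044}
```

Home confirmed: torque rises to 0.6 N m against the stop. I'll relax slightly and lift straight up.

arm_command(motion=[-1, 0, 0, 0, -0.02, -1, 0, 0, 0, -0.02, -1, 0, 0, -0.03, -0.02, -1, 0, 0, -0.06, -0.02, -1, 0, 0, -0.1, -0.02, -1, 0, 0, -0.14, -0.02, -1, 0, 0, -0.2, -0.02, -1, 0, 0, -0.27, -0.02, -1, 0, 0, -0.35, -0.02, -1, 0, 0, -0.43, -0.02, -1, 0, 0, -0.51, -0.02, -1, 0, 0, -0.56, -0.02, -1, 0, 0, -0.58, -0.02, -1, 0, 0, -0.58, -0.02, -1, 0, 0, -0.58, -0.02])

```text
time_s: 13.3
ee_pos: [0.5286, 0.3183, 0.2848]
tool_rot: [-3.141, 0.001, 0.848]
contact_force: [-0.2, 0.1, -3.5]
grip_width: 0.0443
grip_force: 61.7
```

```bash
cat > v.py <<'E'
from h import *
env_s=env.sense(); print(env_s['time_s'],env_s['ee_pos'].round(4),env_s['tool_rot'].round(3),env_s['contact_force'].round(1),env_s['grip_width'].round(4))
E
python3 v.py; python3 - <<'E'
from h import *
# refine window + squeeze bottle from scene/side views
P={}
for n in ['scene','side']:
    env.grab_frame(n); c,E=cam(n)
    for t in ['window','reader','squeeze_bottle','bottle','cap_top']:
        for r in env.spot_point(n,t)[:2]:
            z={'window':.045,'bottle':.18,'cap_top':.312}.get(t,0)
            print(n,t,round(r['p'],2),np.round(r['position'],1),atz(c,E,r['position'],z).round(4))
E
```

```text
scene window 0.72 [198.3 240.7] [ 0.481  -0.2485  0.045 ]
scene window 0.67 [125.2 280.1] [ 0.44   -0.4599  0.045 ]
scene reader 0.97 [125.8 288.1] [ 0.4275 -0.4572  0.    ]
scene reader 0.75 [198.6 251.3] [ 0.478  -0.2478 -0.    ]
scene squeeze_bottle 0.83 [291.1 281. ] [ 0.7322 -0.1631  0.    ]
scene bottle 0.96 [335.  121.1] [0.5341 0.3235 0.18  ]
scene bottle 0.79 [288.  160.1] [0.5463 0.0531 0.18  ]
scene cap_top 0.59 [336.8  83.7] [0.5259 0.311  0.312 ]
scene cap_top 0.54 [290.1 130.3] [0.5736 0.008  0.312 ]
side window 0.84 [332.6 354.9] [ 0.422 -0.454  0.045]
side window 0.76 [287.6 268.2] [ 0.482 -0.245  0.045]
side reader 0.93 [330.3 364.2] [ 0.4279 -0.4482  0.    ]
side reader 0.74 [284.3 282.8] [ 0.4756 -0.2441  0.    ]
side squeeze_bottle 0.88 [342.1 220. ] [ 0.7299 -0.1629  0.    ]
side bottle 0.88 [184.8 107.9] [0.5377 0.328  0.18  ]
side bottle 0.84 [160.  179.2] [0.3293 0.0388 0.18  ]
side cap_top 0.77 [153.3 144. ] [ 0.3076 -0.0242  0.312 ]
side cap_top 0.56 [228.3 190.3] [ 0.3506 -0.2357  0.312 ]Traceback (most recent call last):
  File "v.py", line 2, in <module>
    env_s=env.sense(); print(env_s['time_s'],env_s['ee_pos'].round(4),env_s['tool_rot'].round(3),env_s['contact_force'].round(1),env_s['grip_width'].round(4))
                                                                                                                                 ^^^^^^^^^^^^^^^^^^^^^^^^^
AttributeError: 'float' object has no attribute 'round'
```

Lifted cleanly. The window measures about (0.480, −0.247) in both cameras. Now I'll carry the bottle over, above the other bottles.

arm_command(motion=[-1, -0.03, 0.02, 0, 0, -1, -0.09, 0.066, 0, 0, -1, -0.17, 0.125, 0, 0, -1, -0.26, 0.191, 0, 0, -1, -0.36, 0.265, 0, 0, -1, -0.46, 0.339, 0, 0, -1, -0.56, 0.412, 0, 0, -1, -0.65, 0.479, 0, 0, -1, -0.71, 0.523, 0, 0, -1, -0.75, 0.553, 0, 0, -1, -0.76, 0.56, 0, 0, -1, -0.76, 0.56, 0, 0])

```text
time_s: 15.4
ee_pos: [0.504, 0.0363, 0.2856]
tool_rot: [-3.142, -0.0, 0.848]
contact_force: [-0.3, -0.5, -2.1]
grip_width: 0.0446
grip_force: 61.8
```

```bash
sed -i "s/,env_s\['grip_width'\].round(4)//" v.py; python3 v.py; python3 w.py 5 | grep -E 'window|cap'; python3 - <<'E'
from h import *
s=env.sense(); y=s['tool_rot'][2]; d=np.array([.4795,-.2465])-s['ee_pos'][:2]
print('units',d@[np.cos(y),np.sin(y)]/.3,d@[np.sin(y),-np.cos(y)]/.3)
E
```

```text
15.4 [0.504  0.0363 0.2856] [-3.142 -0.     0.848] [-0.3 -0.5 -2.1]
cap_top 0.9 [31.3, 81.1] [0.4078, 0.2506, 0.139]
cap_top 0.76 [254.0, 264.2] [0.4375, -0.0375, 0.139]
capmask 0.93 [256.7, 254.1] (207, 197, 98, 113) 8674
capmask 0.68 [40.2, 80.3] (9, 54, 68, 51) 2762
units -0.7627264745889283 0.5622766849585924
```

arm_command(motion=[-1, -0.03, 0.02, 0, 0, -1, -0.09, 0.066, 0, 0, -1, -0.17, 0.125, 0, 0, -1, -0.26, 0.191, 0, 0, -1, -0.36, 0.265, 0, 0, -1, -0.46, 0.339, 0, 0, -1, -0.56, 0.412, 0, 0, -1, -0.65, 0.479, 0, 0, -1, -0.71, 0.523, 0, 0, -1, -0.75, 0.553, 0, 0, -1, -0.763, 0.562, 0, 0, -1, -0.763, 0.562, 0, 0, -1, -0.763, 0.562, 0.03, 0, -1, -0.763, 0.562, 0.08, 0, -1, -0.763, 0.562, 0.14, 0, -1, -0.763, 0.562, 0.2, 0, -1, -0.763, 0.562, 0.25, 0, -1, -0.763, 0.562, 0.28, 0, -1, -0.763, 0.562, 0.285, 0, -1, -0.763, 0.562, 0.285, 0])

```text
time_s: 18.3
ee_pos: [0.4794, -0.247, 0.2005]
tool_rot: [3.141, -0.0, 0.848]
contact_force: [-0.2, -0.6, -3.0]
grip_width: 0.0443
grip_force: 61.8
```

```bash
python3 v.py; cat > e.py <<'E'
from h import *
ims=[]
s=env.sense(); X0=s['ee_pos']; 
for n in ['scene','side']:
    im=env.grab_frame(n); c,E=cam(n)
    for t,z in [('window',.045),('reader',0),('bottle',.095),('cap_top',X0[2]+.027)]:
        for r in env.spot_point(n,t)[:2]: print(n,t,round(r['p'],2),np.round(r['position'],1),atz(c,E,r['position'],z).round(4))
    g=np.ascontiguousarray(im)
    x,y=[int(v) for v in proj(c,E,[X0[0],X0[1],.1])]
    for X,col in [([.4795,-.2465,.045],(255,0,0)),([X0[0],X0[1],X0[2]-.105],(0,0,255)),([X0[0],X0[1],X0[2]+.027],(0,160,0))]:
        p=proj(c,E,X); print(n,X,p.round(1)); cv2.circle(g,tuple(int(round(v)) for v in p),1,col,-1)
    y0=max(0,y-75);x0=max(0,x-75); ims.append(cv2.resize(g[y0:y0+140,x0:x0+140],(395,395),interpolation=cv2.INTER_CUBIC))
cv2.imwrite('pics/end.png',np.hstack(ims)[...,::-1])
E
python3 e.py
```

```text
18.3 [ 0.4794 -0.247   0.2005] [ 3.141 -0.     0.848] [-0.2 -0.6 -3. ]
scene window 0.66 [197.4 237.2] [ 0.4699 -0.2409  0.045 ]
scene window 0.55 [124.8 281.2] [ 0.442  -0.4626  0.045 ]
scene reader 0.69 [198.8 253.9] [ 0.4852 -0.2542 -0.    ]
scene reader 0.61 [128.3 292.1] [ 0.4422 -0.4609  0.    ]
scene bottle 0.91 [288.9 160.8] [0.4867 0.1498 0.095 ]
scene bottle 0.75 [198.9 227.2] [ 0.4833 -0.2447  0.095 ]
scene cap_top 0.71 [191.2 187.4] [ 0.4718 -0.2495  0.2275]
scene cap_top 0.55 [288.  129.3] [0.4924 0.1203 0.2275]
scene [0.4795, -0.2465, 0.045] [198.4 240. ]
scene [np.float64(0.47935314087632), np.float64(-0.24697149556091036), np.float64(0.09552999649478762)] [197.2 226.8]
scene [np.float64(0.47935314087632), np.float64(-0.24697149556091036), np.float64(0.2275299964947876)] [194.1 188.2]
side window 0.78 [288.8 270.6] [ 0.48   -0.2519  0.045 ]
side window 0.6 [332.6 352.9] [ 0.4247 -0.4511  0.045 ]
side reader 0.83 [328.5 363. ] [ 0.4267 -0.4445  0.    ]
side reader 0.67 [286.2 284.5] [ 0.4761 -0.2504  0.    ]
side bottle 0.78 [288.3 253.8] [ 0.4787 -0.2485  0.095 ]
side bottle 0.63 [158.8 181. ] [0.3618 0.1487 0.095 ]
side cap_top 0.79 [154.1 143.2] [0.3563 0.1157 0.2275]
side cap_top 0.7 [291.6 206.4] [ 0.4774 -0.2517  0.2275]
side [0.4795, -0.2465, 0.045] [287.1 269.1]
side [np.float64(0.47935314087632), np.float64(-0.24697149556091036), np.float64(0.09552999649478762)] [288.1 253. ]
side [np.float64(0.47935314087632), np.float64(-0.24697149556091036), np.float64(0.2275299964947876)] [290.8 204.7]
```

View pics/end.png

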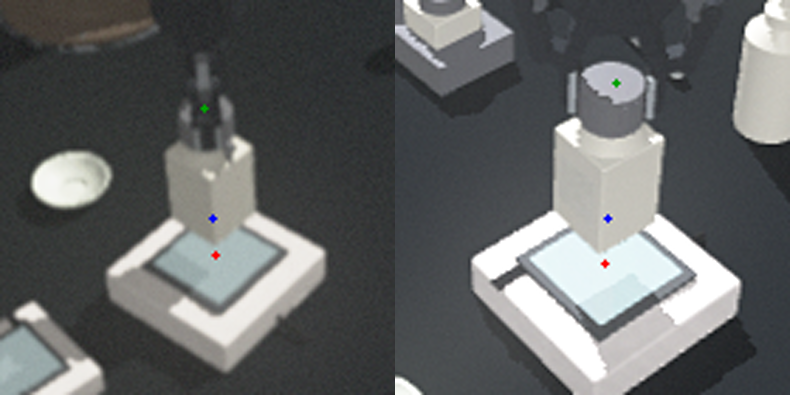

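The picture shows the bottle upright in the gripper. Its base is projected at side (288,253), directly above the window centre at (287,269), and the neighbouring things are untouched. One last check is the tab against the rib.

```bash
python3 w.py 6 >/dev/null; python3 - <<'E'
from h import *
o=[]
for t in '46':
    g=np.load(f'w{t}.npz')['im'][130:260,190:320].astype(float)
    o.append(cv2.resize((255*((g-30)/225).clip(0,1)**.9).astype(np.uint8),(395,395),interpolation=cv2.INTER_CUBIC))
cv2.imwrite('pics/c6.png',np.hstack(o)[...,::-1])
E
```

```text
(no output)
```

View pics/c6.png

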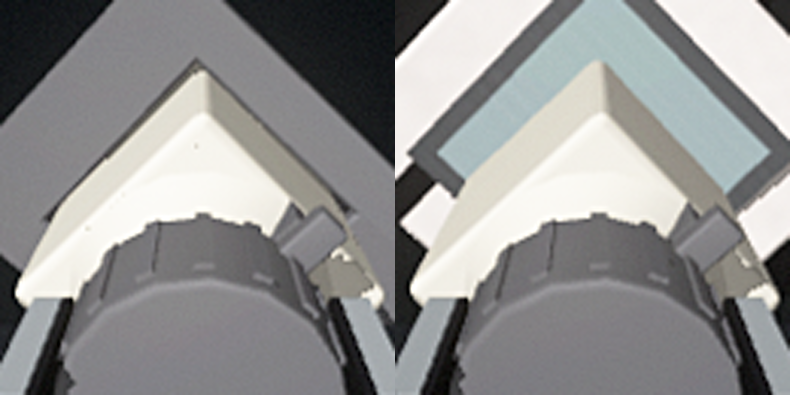

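The tab sits over the rib just as it did at the stop, and the base is centred over the window. Handing in.

```bash
python3 -c "
from station import env
print(env.job_done())"
```

```text
the job is handed in; nothing more can be done
None
```

The cap is turned fully home, and the bottle is held upright and still in the gripper, centred over the larger reader's window with its base about 5 cm above it; the job is handed in (about 18 s on the robot's clock), and its verdict was not shown.

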